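Release and slide off a terminal cover

TASK

Open up the terminals of the grey control box using only the fingertips: press the red snap tab fully down, flush with the deck, then push the blue cover from its opposite end off its seat, along the guides and over the tab, until it rests against the dark stop bar at the far end. Only press and push: the cover must never be lifted or tipped out of its guides. Leave the jars, tub, brush and key around the box where they are.

Things in the scene. Friction and masses are not known exactly. Their poses are not given: they have to be found in the camera images.
- control_box: grey control box, fixed to the bench: 220 mm long (its x), 130 wide (its y); origin at the centre of its underside, z up. Flat deck 40 mm above the bench. The cover's seat is the -x half, over black terminals with brass screws. Guides at y = +-57.5 mm run its whole length. Feet stick out 20 mm on the long sides, a black gland 16 mm at the +x end
- seat_end (a point): middle of the box's open -x edge, at deck height: x = -110, y = 0, z = 40 mm in the box's frame, axes as the box. Here a finger between the two corner posts (|y| > 47 mm, 53 mm high) can get at the cover's end face, 6 mm inside the edge. Dark lips (tops 53 mm above the bench) hold the cover down over the seat, from x = -110 to -25 mm, leaving |y| < 50 mm open
- stop (a point): middle of the inner face of the dark stop bar across the box's +x end, at deck height: x = +102, y = 0, z = 40 mm in the box's frame; bar top 56 mm above the bench. The cover's leading end face rests against it at the end (cover origin then at x = +58 mm)
- cover: loose blue cover, about 0.2 kg, black ribs on top: 88 mm long (x), 112 wide over its flange (y), 14 high; origin at the centre of its underside, axes as the box. Hood 90 mm wide with upright end faces at x = +-44 mm, z = 0 to 14. Starts at x = -60, y = 0, z = 43 mm in the box's frame, on ledges 3 mm over the deck, 1.5 mm side play; slides to +x with a few N once the tab is down
- tab (a joint): travel of the red snap tab in m: 0 to 0.0015 as found, standing up to 15 mm above the deck and blocking the cover; 0.015 = pressed straight down, flush with the deck, a hard stop. Pressing takes about 5 N all the way; it has no spring and stays where it is pushed. From 0.0125 on the cover passes over it
- tab_top (a point): centre of the flat top of the red tab (34 mm along the box's x, 44 mm along its y, fine black ribs): x = +5, y = 0 in the box's frame, about 55 mm above the bench when up, 40 mm when flush. The seated cover's leading end face is 4 mm from the tab's edge and rises to 57 mm above the bench
- blue_jar: small enamel jar, light blue, 34 mm across, 26 mm high; loose bystander, to be left alone; origin at the centre of its underside
- green_jar: small enamel jar, green, 34 mm across, 26 mm high; loose bystander, to be left alone; origin at the centre of its underside
- red_jar: small enamel jar, dark red, 34 mm across, 26 mm high; loose bystander, to be left alone; origin at the centre of its underside
- glass_jar_a: glass jar with metal screw lid, 58 mm across, 58 mm high; loose bystander, to be left alone; origin at the centre of its underside
- glass_jar_b: glass jar with metal screw lid, 58 mm across, 58 mm high; loose bystander, to be left alone; origin at the centre of its underside
- paint_brush: artist's brush with a red handle, 140 mm long, 9 mm thick, lying; loose bystander, to be left alone; origin at the centre of its underside
- tub: open square milky tub, 77 x 68 x 70 mm; loose bystander, to be left alone; origin at the centre of its underside
- key: brass key with a round tag, 98 mm long, lying flat; loose bystander, to be left alone; origin at the centre of its underside
There are look-alikes about, which are no part of the job. Of the things like the cover, leave any that is brown; of the rest the larger one is meant.

How it is judged:
By the outcome, as a careful person would: the job done as asked, in the order asked, and still so for the second after the job is handed in, with the robot touching nothing.
It also fails if it takes over 40 s, if anything falls off the work surface, if the arm or the gripper's body presses on something with over 40 N, if the wrist force passes 120 N, or if a joint passes its speed limit or range.

ROBOT

A 6-joint arm with a two-finger parallel gripper is mounted at the origin on a cart in front of the work surface, level with it; the furniture and walls round the work are solid. World frame = base frame: x ahead of the robot, y to its left, z up, the work surface at z = 0. Lengths are in m, angles in rad, forces in N, time in s.
With the tool pointing down it reaches from about 0.325 to 0.85 m from the base axis. Payload 15.5 kg.
Tool frame: the origin (TCP) lies on the centre line of the jaws, within the pads' length; the fingertips stand 19 mm ahead of it and the grasp point (between the pads) is the TCP; z points along the fingers, y is the line along which they close (so a half turn about z gives the same grasp; the last joint's range is limited). The gripper opens to 91 mm and grips with 3 to 60 N. Pads are 32 mm wide; open, the fingers measure 118 mm over their backs; the gripper's body (76 mm by 178 mm) begins 60 mm behind the grasp point.
Start: joints at [1.069, 0.494, 1.345, -0, 1.302, -0.096], TCP at [0.247, 0.574, 0.233] pointing down, gripper open.
Joint ranges: [-2.91, 2.91], [-0.82, 2.16], [0.22, 2.67], [-1.22, 4.37], [0.12, 2.79], [-3.08, 3.08]. Speed limits (rad/s): [1.89, 1.89, 2.57, 3.01, 3.01, 3.01].

INTERFACE

Orientations are given as a 3x3 rotation matrix whose columns are the frame's x, y, z axes.
In Python, from rig import status, read_camera, camera_params, workorder gives the robot as it stands.
- The arm moves only by the tool jog_arm, never from a script. Its argument "steps" is a list of rows, each an object of numbers: "x", "y", "z": the shift along the tool's x, y, z in m; "spin": the turn about the tool's z in degrees. In form: [{"x": .., "y": .., "z": .., "spin": ..}, ...]. A call has exactly 5 rows; each row shifts and turns the commanded pose from where the row before left it, along the tool's axes as they then stand; what a row does not reach is not made up. A row lasts 1/8 s, in which the tool goes at most 62.5 mm and 10.7 degrees, less where a joint would pass 70% of its speed; a pose out of reach is approached as far as the arm can. A call with a gripper value outside its range is refused whole. "fingers" is the opening, from 0 (shut) to 1 (fully open), set as the call begins (left out, the last holds). The fingers move at their own pace and stop on an object; "force" is the grip in N (left out, the last holds). Time passes only in rows, so rows that do not move let the fingers close, or fill a call up. It gives the time, the measured TCP pose, the force, the opening and the grip force at its end, in the units of the state.
- status.get_state(): the state, without advancing time (a new reading comes with each control period).
- read_camera(name): name is "scene" or "top" or "wrist"; returns the picture (480x640x3 uint8, blue, green, red); there is no depth.
- camera_params(name): a dict with "camera_matrix" (3x3 intrinsics, pixels), "rvec" (rotation vector, rad) and "tvec" (3), from world to camera coordinates, as OpenCV has them; the wrist camera has in their place "tool_from_camera" (4x4, takes a point from camera to tool coordinates, whose origin is the TCP and whose axes are the flange's). Camera axes: x right, y down, z forward; pixel columns grow to the right and rows downward; lengths in m; the calibration is good to about 2 mm. A picture is of the moment at which its call begins: read the wrist's pose just before it. camera_params takes no time and is no camera call.
- workorder.sign_off(): hands the job in; it is judged then, once.
The state is a dict: "t": time; "q": joint angles; "qd": joint speeds; "joint_torque": joint torques, N m; "eef_pos": TCP position; "ee_rot": TCP orientation; "force": force on the tool from outside, world axes, zero at the start; "torque": the same for the moment, N m; "width": finger opening in m; "grip_force": force on a finger pad.
Only numpy, scipy, OpenCV 4.12 (cv2) and the standard library are available. Lean on these libraries where they do the work, as an engineer would, in place of code of your own. Each camera call takes 0.05 s, during which the arm holds its last target. There are 200 camera calls.

## Working session

There is one attempt and no reset: what is moved stays moved. The work goes in short steps, Python scripts to look and compute and a tool call to move; the robot and the scene stay as the last step left them, time stands still between calls to the robot, and variables do not carry over. Pictures are saved under pics/ and viewed, at most 10 in all, crops included, and the job is handed in when it is done.

Besides the shell and the picture viewer there is one more tool, called after "Call:" as name(argument=value, ...), one argument or row to a line, values as JSON. jog_arm: Moves the arm, as the interface text tells. Its arguments: {"type":"object","properties":{"steps":{"type":"array","items":{"type":"object","properties":{"x":{"type":"number"},"y":{"type":"number"},"z":{"type":"number"},"spin":{"type":"number"}}}},"fingers":{"type":"number"},"force":{"type":"number"}},"required":["steps"]}

```bash
mkdir -p pics; ls; python3 - <<'E'
from rig import status, read_camera, camera_params
import cv2,numpy as np
s=status.get_state();print(s['t'],s['eef_pos'],np.round(s['ee_rot'],3).tolist())
for n in('top','scene'):
    cv2.imwrite(f'pics/{n}0.png',read_camera(n));print(camera_params(n))
print(camera_params('wrist'))
E
```

```text
pics
0.0 [0.24709128 0.57370083 0.23233634] [[-0.918, 0.396, -0.001], [0.396, 0.918, -0.001], [0.0, -0.001, -1.0]]
{'camera_matrix': array([[565.16311397,   0.        , 317.93246109],
       [  0.        , 565.16311397, 239.26428828],
       [  0.        ,   0.        ,   1.        ]]), 'rvec': array([ 2.12144015, -2.12124688,  0.21559283]), 'tvec': array([0.04842651, 0.53901602, 1.09202376])}
{'camera_matrix': array([[607.68448678,   0.        , 328.7044029 ],
       [  0.        , 607.68448678, 238.86398131],
       [  0.        ,   0.        ,   1.        ]]), 'rvec': array([ 1.9029702 , -0.86470034,  0.49614105]), 'tvec': array([-0.31494459,  0.29517535,  0.60922217])}
{'camera_matrix': array([[391.27532174,   0.        , 324.92494926],
       [  0.        , 391.27532174, 240.86455749],
       [  0.        ,   0.        ,   1.        ]]), 'tool_from_camera': array([[-2.40462552e-04, -9.59363287e-01, -2.82173752e-01,
         7.95272075e-02],
       [ 9.99999964e-01, -2.64256327e-04,  4.62667931e-05,
        -1.26619446e-04],
       [-1.18952862e-04, -2.82173731e-01,  9.59363316e-01,
        -1.51265766e-01],
       [ 0.00000000e+00,  0.00000000e+00,  0.00000000e+00,
         1.00000000e+00]])}
```

View pics/top0.png

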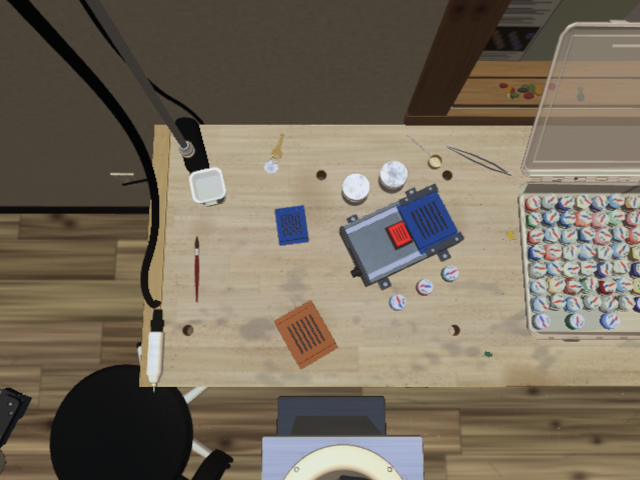

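View pics/scene0.png

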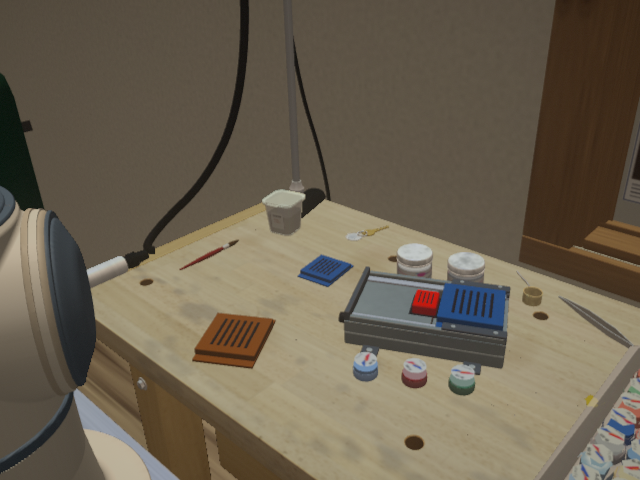

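The top view shows three cover candidates: the large blue one seated on the box at (429,221), a small loose blue one at (292,225), and a brown one at (306,334). I choose the blue one at (429,221) on the grey box. The red tab is at (399,234) and the stop bar is at the box's left end, near (355,262).

```bash
cat > h.py <<'E'
import cv2,numpy as np
from rig import status, read_camera, camera_params
def cam(n,s=None):
    p=camera_params(n);K=p['camera_matrix']
    if n=='wrist':
        T=np.eye(4);T[:3,:3]=s['ee_rot'];T[:3,3]=s['eef_pos'];T=T@p['tool_from_camera'];return K,T[:3,:3],T[:3,3]
    R=cv2.Rodrigues(p['rvec'])[0];return K,R.T,-R.T@p['tvec']
def ray(c,uv,z):
    K,R,o=c;uv=np.atleast_2d(uv).astype(float)
    d=(R@np.linalg.inv(K)@np.c_[uv,np.ones(len(uv))].T).T
    return o+d*((z-o[2])/d[:,2])[:,None]
def blobs(im,col,amin=100):
    h=cv2.cvtColor(im,cv2.COLOR_BGR2HSV)
    if col=='red': m=cv2.inRange(h,(0,190,110),(8,255,255))|cv2.inRange(h,(174,190,110),(180,255,255))
    else: m=cv2.inRange(h,(105,130,50),(125,255,255))
    m=cv2.morphologyEx(m,cv2.MORPH_CLOSE,np.ones((7,7)))
    cs=cv2.findContours(m,cv2.RETR_EXTERNAL,cv2.CHAIN_APPROX_NONE)[0]
    return sorted([c[:,0] for c in cs if cv2.contourArea(c)>amin],key=len,reverse=True)
def rect(c,cnt,z):
    P=ray(c,cnt,z)[:,:2].astype(np.float32)*1000
    return cv2.minAreaRect(P)
E
python3 - <<'E'
from h import *
im=cv2.imread('pics/top0.png');c=cam('top')
for col,z in(('red',.055),('blue',.055)):
    for b in blobs(im,col): print(col,b.mean(0).round(),rect(c,b,z))
cv2.imwrite('pics/crop0.png',cv2.resize(im[170:300,320:480],None,fx=4.5,fy=4.5,interpolation=cv2.INTER_CUBIC))
E
```

```text
red [399. 234.] ((550.16943359375, -116.66297912597656), (42.71763610839844, 33.20123291015625), 24.916887283325195)
blue [427. 221.] ((577.3307495117188, -175.48663330078125), (108.78569030761719, 88.13328552246094), 25.129138946533203)
blue [291. 225.] ((568.3450317382812, 102.62600708007812), (75.11478424072266, 57.998294830322266), 8.142433166503906)
```

View pics/crop0.png

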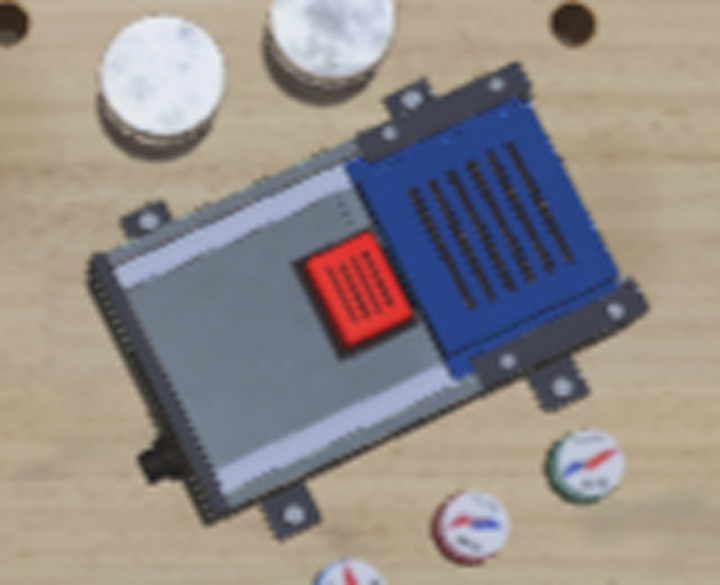

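The crop confirms the target: blue cover under dark lips at the right end, with the red tab up at crop (358,290). I'm checking how high the hanging iron and cable are, since they lie between the start pose and the box.

```bash
python3 - <<'E'
from h import *
t=cam('top');s=cam('scene')
def proj(X):
    K,R,o=s;p=K@R.T@(X-o);return p[:2]/p[2]
for uv in((155,385),(156,320),(156,304),(155,260),(158,200),(145,140),(90,60)):
    print(uv,[(z,ray(t,uv,z)[0,:2].round(2).tolist(),proj(ray(t,uv,z)[0]).round().tolist()) for z in(0,.05,.1,.2,.3,.45,.6)])
E
```

```text
(155, 385) [(0, [0.25, 0.38], [68.0, 296.0]), (0.05, [0.25, 0.36], [67.0, 272.0]), (0.1, [0.26, 0.35], [66.0, 247.0]), (0.2, [0.26, 0.32], [63.0, 190.0]), (0.3, [0.27, 0.29], [60.0, 126.0]), (0.45, [0.28, 0.25], [55.0, 9.0]), (0.6, [0.28, 0.21], [49.0, -139.0])]
(156, 320) [(0, [0.38, 0.38], [135.0, 265.0]), (0.05, [0.38, 0.37], [133.0, 243.0]), (0.1, [0.37, 0.35], [131.0, 220.0]), (0.2, [0.37, 0.33], [127.0, 168.0]), (0.3, [0.36, 0.3], [122.0, 109.0]), (0.45, [0.36, 0.26], [113.0, 2.0]), (0.6, [0.35, 0.22], [102.0, -136.0])]
(156, 304) [(0, [0.41, 0.38], [150.0, 258.0]), (0.05, [0.41, 0.37], [148.0, 236.0]), (0.1, [0.4, 0.36], [146.0, 214.0]), (0.2, [0.4, 0.33], [142.0, 163.0]), (0.3, [0.39, 0.3], [136.0, 106.0]), (0.45, [0.38, 0.26], [127.0, 0.0]), (0.6, [0.36, 0.22], [114.0, -136.0])]
(155, 260) [(0, [0.5, 0.39], [189.0, 238.0]), (0.05, [0.5, 0.38], [187.0, 219.0]), (0.1, [0.49, 0.36], [185.0, 197.0]), (0.2, [0.47, 0.33], [179.0, 150.0]), (0.3, [0.46, 0.31], [173.0, 96.0]), (0.45, [0.43, 0.26], [161.0, -4.0]), (0.6, [0.41, 0.22], [147.0, -134.0])]
(158, 200) [(0, [0.64, 0.39], [240.0, 216.0]), (0.05, [0.62, 0.38], [238.0, 198.0]), (0.1, [0.61, 0.36], [235.0, 178.0]), (0.2, [0.58, 0.33], [229.0, 134.0]), (0.3, [0.55, 0.31], [221.0, 84.0]), (0.45, [0.51, 0.26], [208.0, -9.0]), (0.6, [0.47, 0.22], [190.0, -132.0])]
(145, 140) [(0, [0.77, 0.43], [276.0, 191.0]), (0.05, [0.75, 0.41], [273.0, 175.0]), (0.1, [0.73, 0.4], [270.0, 157.0]), (0.2, [0.69, 0.36], [263.0, 117.0]), (0.3, [0.66, 0.33], [256.0, 71.0]), (0.45, [0.6, 0.29], [241.0, -15.0]), (0.6, [0.54, 0.24], [222.0, -129.0])]
(90, 60) [(0, [0.96, 0.56], [293.0, 156.0]), (0.05, [0.93, 0.54], [291.0, 142.0]), (0.1, [0.91, 0.52], [288.0, 126.0]), (0.2, [0.85, 0.48], [281.0, 92.0]), (0.3, [0.8, 0.43], [274.0, 52.0]), (0.45, [0.71, 0.37], [260.0, -22.0]), (0.6, [0.63, 0.3], [242.0, -124.0])]
```

Call:
jog_arm(
  steps=[
    {"x": -0.025,"y": -0.025},
    {"x": -0.031,"y": -0.03},
    {"x": -0.031,"y": -0.03},
    {"x": -0.031,"y": -0.03},
    {"x": -0.031,"y": -0.03},
  ],
  fingers=0,
  force=20,
)

```text
validation failed for argument at $.st...
```

Call:
jog_arm(
  steps=[
    {"x": -0.031,"y": -0.03},
    {"x": -0.031,"y": -0.03},
    {"x": -0.031,"y": -0.03},
    {"x": -0.033,"y": -0.03},
    {"x": -0.033,"y": -0.03},
  ],
)

```text
validation failed for argument at $.st...
```

Call:
jog_arm(
  steps=[
    {"x": -0.033,"y": -0.03},
    {"x": -0.033,"y": -0.03},
    {"x": -0.033,"y": -0.03},
    {"x": -0.033,"y": -0.03},
    {"x": -0.033,"y": -0.03},
  ],
)

```text
validation failed for argument at $.st...
```

Call:
jog_arm(
  steps=[
    {"spin": 10.4},
    {"spin": 10.4},
    {"spin": 10.4},
    {"spin": 10.4},
    {},
  ],
)

```text
validation failed for argument at $.st...
```

Every row probably needs all four fields, so I'll fill them in.

Call:
jog_arm(
  steps=[
    {"x": -0.025,"y": -0.025,"z": 0,"spin": 0},
    {"x": -0.031,"y": -0.03,"z": 0,"spin": 0},
    {"x": -0.031,"y": -0.03,"z": 0,"spin": 0},
    {"x": -0.031,"y": -0.03,"z": 0,"spin": 0},
    {"x": -0.031,"y": -0.03,"z": 0,"spin": 0},
  ],
  fingers=0,
  force=20,
)

```text
t: 0.72
eef_pos: [0.327, 0.3805, 0.2327]
ee_rot: [[-0.918, 0.396, -0.0], [0.396, 0.918, -0.0], [0.0, -0.0, -1.0]]
force: [1.4, 0.7, 0.2]
width: 0.0442
grip_force: 0.0
```

Call:
jog_arm(
  steps=[
    {"x": -0.031,"y": -0.03,"z": 0,"spin": 0},
    {"x": -0.031,"y": -0.03,"z": 0,"spin": 0},
    {"x": -0.031,"y": -0.03,"z": 0,"spin": 0},
    {"x": -0.033,"y": -0.03,"z": 0,"spin": 0},
    {"x": -0.033,"y": -0.03,"z": 0,"spin": 0},
  ],
)

```text
t: 1.35
eef_pos: [0.4137, 0.1798, 0.2329]
ee_rot: [[-0.918, 0.396, -0.0], [0.396, 0.918, -0.0], [0.0, -0.0, -1.0]]
force: [0.7, 1.2, -0.4]
width: 0.0002
grip_force: 0.0
```

Call:
jog_arm(
  steps=[
    {"x": -0.033,"y": -0.03,"z": 0,"spin": 0},
    {"x": -0.033,"y": -0.03,"z": 0,"spin": 0},
    {"x": -0.033,"y": -0.03,"z": 0,"spin": 0},
    {"x": -0.033,"y": -0.03,"z": 0,"spin": 0},
    {"x": -0.033,"y": -0.03,"z": 0,"spin": 0},
  ],
)

```text
t: 1.98
eef_pos: [0.5059, -0.0233, 0.2328]
ee_rot: [[-0.918, 0.396, -0.0], [0.396, 0.918, 0.0], [0.0, -0.0, -1.0]]
force: [0.5, 1.0, 0.7]
width: 0.001
grip_force: 0.0
```

Call:
jog_arm(
  steps=[
    {"x": 0,"y": 0,"z": 0,"spin": 10.4},
    {"x": 0,"y": 0,"z": 0,"spin": 10.4},
    {"x": 0,"y": 0,"z": 0,"spin": 10.4},
    {"x": 0,"y": 0,"z": 0,"spin": 10.4},
    {"x": 0,"y": 0,"z": 0,"spin": 0},
  ],
)

```text
t: 2.6
eef_pos: [0.5055, -0.0218, 0.2327]
ee_rot: [[-0.425, 0.905, -0.0], [0.905, 0.425, 0.0], [0.0, -0.0, -1.0]]
force: [-0.2, 0.2, -0.3]
width: 0.0006
grip_force: 0.0
```

```bash
cat > w.py <<'E'
from h import *
import sys
s=status.get_state();im=read_camera('wrist');c=cam('wrist',s);cv2.imwrite('pics/'+sys.argv[1]+'.png',im)
R=s['ee_rot'];p=s['eef_pos']
for col,z in(('red',float(sys.argv[2])),('blue',.057)):
    for b in blobs(im,col,800)[:2]:
        r=rect(c,b,z);d=R.T@(np.array([*r[0],0])/1000-[p[0],p[1],0])
        print(col,b.min(0),b.max(0),np.round(r[0],1),np.round(r[1],1),round(r[2],1),'tool offs mm',(d*1000).round(1)[:2])
E
python3 w.py w0 .055
```

```text
blue [404  76] [506 166] [564.4  97. ] [67.5 53.8] 8.0 tool offs mm [ 82.5 103.9]
```

View pics/w0.png

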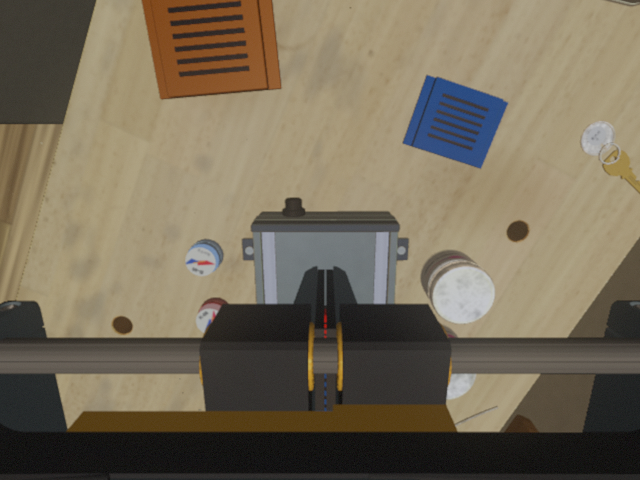

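The wrist view shows the box aligned with the tool: centre line at column 326, stop bar inner edge at row 232. This agrees with the top-view pose to about 1 mm. Next I go over the tab.

Call:
jog_arm(
  steps=[
    {"x": -0.026,"y": 0,"z": 0.02,"spin": 0},
    {"x": -0.026,"y": 0,"z": 0.03,"spin": 0},
    {"x": -0.026,"y": 0,"z": 0.03,"spin": 0},
    {"x": -0.025,"y": 0,"z": 0.03,"spin": 0},
    {"x": 0,"y": 0,"z": 0.03,"spin": 0},
  ],
)

```text
t: 3.28
eef_pos: [0.5501, -0.1167, 0.0918]
ee_rot: [[-0.427, 0.904, 0.001], [0.904, 0.427, -0.0], [-0.001, 0.001, -1.0]]
force: [0.3, 1.0, -1.0]
width: 0.0005
grip_force: 0.0
```

```bash
python3 - <<'E'
from h import *
s=status.get_state();p=s['eef_pos'][:2]*1000-[552,-121]
print('box xy',p@[-.4226,.9063],p@[-.9063,-.4226],s['eef_pos'])
cv2.imwrite('pics/s1.png',cv2.resize(read_camera('scene')[220:400,300:540],None,fx=3,fy=3))
E
```

```text
box xy 4.720554404101065 -0.11575699048104557 [ 0.55010995 -0.11667271  0.09182177]
```

View pics/s1.png

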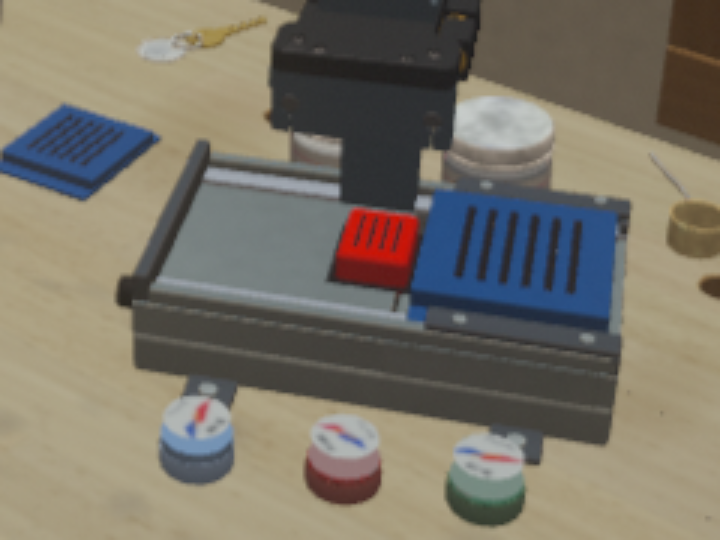

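The fingers are above the red tab, at crop (378,195) over tab (378,230). I'll shift 2 mm away from the cover and press.

Call:
jog_arm(
  steps=[
    {"x": 0.002,"y": 0,"z": 0.007,"spin": 0},
    {"x": 0,"y": 0,"z": 0.006,"spin": 0},
    {"x": 0,"y": 0,"z": 0.006,"spin": 0},
    {"x": 0,"y": 0,"z": 0.005,"spin": 0},
    {"x": 0,"y": 0,"z": 0.004,"spin": 0},
  ],
)

```text
t: 3.95
eef_pos: [0.5489, -0.1133, 0.0651]
ee_rot: [[-0.424, 0.906, 0.001], [0.906, 0.424, -0.0], [-0.001, 0.001, -1.0]]
force: [1.9, 2.0, 5.1]
width: 0.0003
grip_force: 2.5
```

Call:
jog_arm(
  steps=[
    {"x": 0,"y": 0,"z": 0.002,"spin": 0},
    {"x": 0,"y": 0,"z": 0.002,"spin": 0},
    {"x": 0,"y": 0,"z": 0.001,"spin": 0},
    {"x": 0,"y": 0,"z": 0,"spin": 0},
    {"x": 0,"y": 0,"z": 0,"spin": 0},
  ],
)

```text
t: 4.58
eef_pos: [0.5483, -0.1134, 0.0599]
ee_rot: [[-0.424, 0.906, -0.0], [0.906, 0.424, -0.0], [0.0, -0.0, -1.0]]
force: [1.1, -0.6, 1.6]
width: 0.0003
grip_force: 1.0
```

Not at the hard stop yet, so I continue 1 mm at a time.

Call:
jog_arm(
  steps=[
    {"x": 0,"y": 0,"z": 0.001,"spin": 0},
    {"x": 0,"y": 0,"z": 0.0005,"spin": 0},
    {"x": 0,"y": 0,"z": 0.0005,"spin": 0},
    {"x": 0,"y": 0,"z": 0,"spin": 0},
    {"x": 0,"y": 0,"z": 0,"spin": 0},
  ],
)

```text
t: 5.2
eef_pos: [0.5483, -0.1134, 0.0592]
ee_rot: [[-0.424, 0.906, 0.0], [0.906, 0.424, -0.0], [-0.001, 0.0, -1.0]]
force: [-7.4, 1.4, 32.2]
width: 0.0006
grip_force: 16.1
```

The force jumped to 32 N with the tip at 40 mm, so the tab is on its hard stop and flush. I'll lift and move behind the seat end.

Call:
jog_arm(
  steps=[
    {"x": 0,"y": 0,"z": -0.015,"spin": 0},
    {"x": 0,"y": 0,"z": -0.03,"spin": 0},
    {"x": -0.03,"y": 0,"z": -0.015,"spin": 0},
    {"x": -0.04,"y": 0,"z": 0,"spin": 0},
    {"x": -0.04,"y": 0,"z": 0,"spin": 0},
  ],
)

```text
t: 5.82
eef_pos: [0.5952, -0.2139, 0.1183]
ee_rot: [[-0.424, 0.906, -0.0], [0.906, 0.424, 0.0], [0.0, -0.0, -1.0]]
force: [0.7, 0.2, -0.1]
width: 0.0002
grip_force: 0.0
```

Call:
jog_arm(
  steps=[
    {"x": -0.032,"y": 0,"z": 0,"spin": 0},
    {"x": 0,"y": 0,"z": 0,"spin": 0},
    {"x": 0,"y": 0,"z": 0,"spin": 0},
    {"x": 0,"y": 0,"z": 0,"spin": 0},
    {"x": 0,"y": 0,"z": 0,"spin": 0},
  ],
  fingers=0.5,
)

```text
t: 6.45
eef_pos: [0.6085, -0.2412, 0.118]
ee_rot: [[-0.425, 0.905, -0.0], [0.905, 0.425, 0.0], [0.0, -0.0, -1.0]]
force: [0.8, -0.1, 0.1]
width: 0.0452
grip_force: 0.0
```

```bash
python3 - <<'E'
from h import *
s=status.get_state();p=s['eef_pos'][:2]*1000-[552,-121]
print('box xy',p@[-.4226,.9063],p@[-.9063,-.4226],s['eef_pos'],s['width'])
cv2.imwrite('pics/s2.png',cv2.resize(read_camera('scene')[220:400,300:540],None,fx=3,fy=3))
E
```

```text
box xy -132.83467290806072 -0.3783201675787479 [ 0.60848047 -0.24123174  0.11803975] 0.04520277860865759
```

View pics/s2.png

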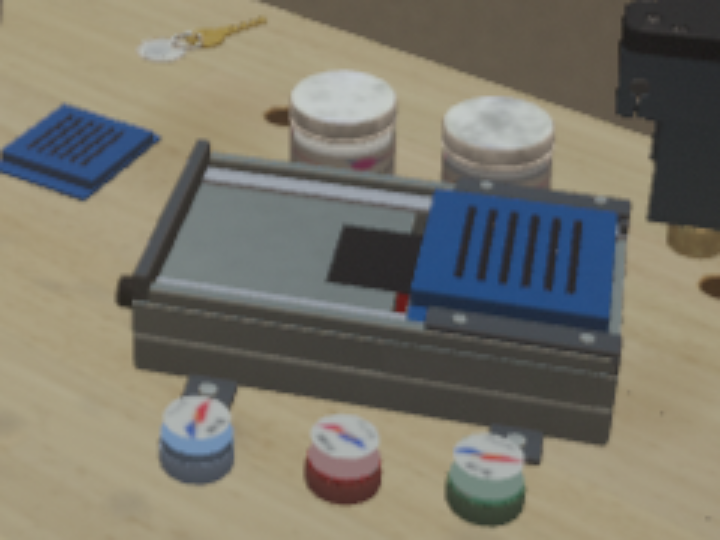

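The deck now shows a black rectangle at crop (375,258) with a small red sliver at (402,302), and the cover hasn't moved. I'll check the tab from above before pushing.

```bash
python3 - <<'E'
from h import *
im=read_camera('top');cv2.imwrite('pics/t2.png',cv2.resize(im[185:290,330:470],None,fx=5,fy=5,interpolation=cv2.INTER_CUBIC))
h=cv2.cvtColor(im[215:260,375:425],cv2.COLOR_BGR2HSV);print(im[234,399],[ (len(b),b.mean(0)) for b in blobs(im,'red',3)])
E
```

```text
[193 220 213] []
```

View pics/t2.png

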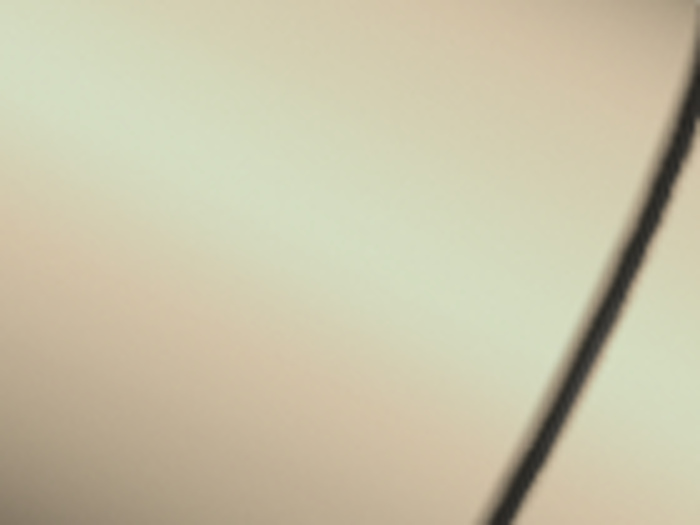

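The arm blocks the top view here. The force step at tip height 40.2 mm already shows the tab is down, and the push force will show if the cover is blocked. I'll descend and begin the push gently.

Call:
jog_arm(
  steps=[
    {"x": 0,"y": 0,"z": 0.02,"spin": 0},
    {"x": 0,"y": 0,"z": 0.02,"spin": 0},
    {"x": 0,"y": 0,"z": 0.014,"spin": 0},
    {"x": 0.004,"y": 0,"z": 0,"spin": 0},
    {"x": 0.004,"y": 0,"z": 0,"spin": 0},
  ],
)

```text
t: 7.18
eef_pos: [0.6054, -0.2345, 0.0645]
ee_rot: [[-0.424, 0.906, 0.001], [0.906, 0.424, -0.0], [-0.0, 0.0, -1.0]]
force: [-0.3, 0.5, -0.0]
width: 0.0456
grip_force: 0.0
```

Call:
jog_arm(
  steps=[
    {"x": 0.003,"y": 0,"z": 0,"spin": 0},
    {"x": 0.003,"y": 0,"z": 0,"spin": 0},
    {"x": 0.003,"y": 0,"z": 0,"spin": 0},
    {"x": 0.003,"y": 0,"z": 0,"spin": 0},
    {"x": 0.003,"y": 0,"z": 0,"spin": 0},
  ],
)

```text
t: 7.8
eef_pos: [0.5989, -0.221, 0.0639]
ee_rot: [[-0.424, 0.906, 0.0], [0.906, 0.424, -0.0], [-0.0, 0.0, -1.0]]
force: [-0.1, -2.2, 1.0]
width: 0.0457
grip_force: 1.0
```

Call:
jog_arm(
  steps=[
    {"x": 0.006,"y": 0,"z": 0,"spin": 0},
    {"x": 0.008,"y": 0,"z": 0,"spin": 0},
    {"x": 0.009,"y": 0,"z": 0,"spin": 0},
    {"x": 0.009,"y": 0,"z": 0,"spin": 0},
    {"x": 0.009,"y": 0,"z": 0,"spin": 0},
  ],
)

```text
t: 8.43
eef_pos: [0.5812, -0.1832, 0.0639]
ee_rot: [[-0.424, 0.906, -0.0], [0.906, 0.424, 0.0], [0.0, -0.0, -1.0]]
force: [1.5, -0.6, 0.3]
width: 0.0455
grip_force: 0.8
```

Call:
jog_arm(
  steps=[
    {"x": 0.009,"y": 0,"z": 0,"spin": 0},
    {"x": 0.009,"y": 0,"z": 0,"spin": 0},
    {"x": 0.009,"y": 0,"z": 0,"spin": 0},
    {"x": 0.009,"y": 0,"z": 0,"spin": 0},
    {"x": 0.008,"y": 0,"z": 0,"spin": 0},
  ],
)

```text
t: 9.05
eef_pos: [0.5625, -0.1435, 0.0639]
ee_rot: [[-0.424, 0.906, -0.0], [0.906, 0.424, 0.0], [0.0, -0.0, -1.0]]
force: [0.1, -1.8, 0.7]
width: 0.0456
grip_force: 0.6
```

Call:
jog_arm(
  steps=[
    {"x": 0.006,"y": 0,"z": 0,"spin": 0},
    {"x": 0.004,"y": 0,"z": 0,"spin": 0},
    {"x": 0.003,"y": 0,"z": 0,"spin": 0},
    {"x": 0.002,"y": 0,"z": 0,"spin": 0},
    {"x": 0.002,"y": 0,"z": 0,"spin": 0},
  ],
)

```text
t: 9.68
eef_pos: [0.5556, -0.1287, 0.0639]
ee_rot: [[-0.424, 0.906, 0.0], [0.906, 0.424, -0.0], [-0.0, 0.0, -1.0]]
force: [0.3, -0.5, -0.0]
width: 0.0457
grip_force: 0.5
```

Call:
jog_arm(
  steps=[
    {"x": 0.0015,"y": 0,"z": 0,"spin": 0},
    {"x": 0.0015,"y": 0,"z": 0,"spin": 0},
    {"x": 0.001,"y": 0,"z": 0,"spin": 0},
    {"x": 0.001,"y": 0,"z": 0,"spin": 0},
    {"x": 0.001,"y": 0,"z": 0,"spin": 0},
  ],
)

```text
t: 10.3
eef_pos: [0.5543, -0.125, 0.0643]
ee_rot: [[-0.425, 0.905, 0.002], [0.905, 0.425, -0.003], [-0.004, 0.001, -1.0]]
force: [1.8, -20.3, -1.2]
width: 0.0455
grip_force: 9.6
```

Call:
jog_arm(
  steps=[
    {"x": 0.0005,"y": 0,"z": 0,"spin": 0},
    {"x": 0.0005,"y": 0,"z": 0,"spin": 0},
    {"x": 0.0005,"y": 0,"z": 0,"spin": 0},
    {"x": 0,"y": 0,"z": 0,"spin": 0},
    {"x": 0,"y": 0,"z": 0,"spin": 0},
  ],
)

```text
t: 10.92
eef_pos: [0.5543, -0.1249, 0.0646]
ee_rot: [[-0.425, 0.905, 0.004], [0.905, 0.425, -0.005], [-0.006, 0.002, -1.0]]
force: [3.2, -25.8, -1.5]
width: 0.0457
grip_force: 12.3
```

Firm contact: about 26 N and no further motion. I'll back off, lift clear and look.

Call:
jog_arm(
  steps=[
    {"x": -0.006,"y": 0,"z": 0,"spin": 0},
    {"x": -0.012,"y": 0,"z": 0,"spin": 0},
    {"x": -0.012,"y": 0,"z": -0.02,"spin": 0},
    {"x": 0,"y": 0,"z": -0.05,"spin": 0},
    {"x": 0,"y": 0,"z": -0.05,"spin": 0},
  ],
)

```text
t: 11.55
eef_pos: [0.565, -0.1494, 0.185]
ee_rot: [[-0.424, 0.906, -0.001], [0.906, 0.424, 0.001], [0.001, -0.001, -1.0]]
force: [0.2, -0.8, 0.3]
width: 0.0455
grip_force: 0.0
```

Call:
jog_arm(
  steps=[
    {"x": -0.04,"y": 0,"z": -0.03,"spin": 0},
    {"x": -0.05,"y": 0,"z": 0,"spin": 0},
    {"x": -0.05,"y": 0,"z": 0,"spin": 0},
    {"x": 0,"y": 0,"z": 0,"spin": 0},
    {"x": 0,"y": 0,"z": 0,"spin": 0},
  ],
)

```text
t: 12.18
eef_pos: [0.6242, -0.2757, 0.2134]
ee_rot: [[-0.424, 0.906, -0.001], [0.906, 0.424, 0.001], [0.001, -0.0, -1.0]]
force: [0.6, 0.2, -0.3]
width: 0.0458
grip_force: 0.0
```

```bash
python3 - <<'E'
from h import *
s=status.get_state();print(s['t'])
im=read_camera('scene');cv2.imwrite('pics/s3.png',cv2.resize(im[210:410,260:540],(784,560)))
t=read_camera('top')
for b in blobs(t,'blue'):
    r=rect(cam('top'),b,.055);p=np.array(r[0])-[552,-121];print(b.mean(0),r,p@[-.4226,.9063],p@[-.9063,-.4226])
E
```

```text
12.175
```

View pics/s3.png

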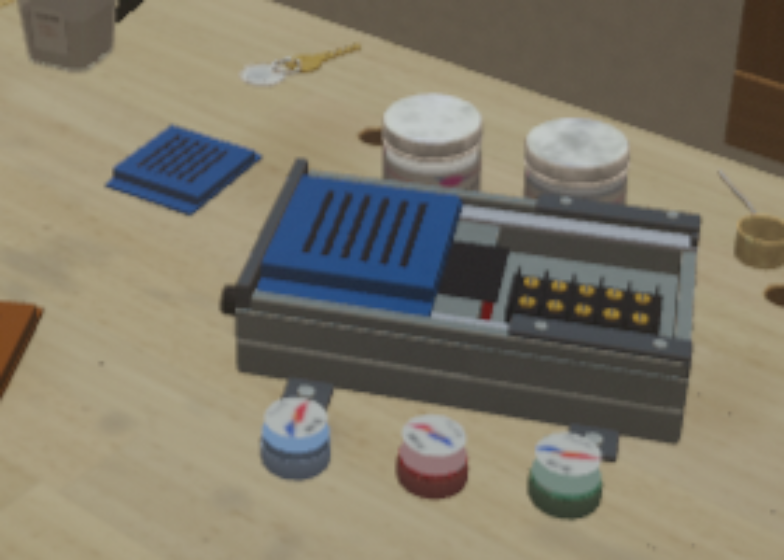

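The cover sits against the stop bar at crop (270,240), flat in its guides, and the terminals at (585,300) are open. The jars, tub and key are where they were. The tab is flush and the arm is clear.

```bash
python3 -c "
from rig import workorder;print(workorder.sign_off())"
```

```text
the job is handed in; nothing more can be done
None
```

I pressed the red tab down to its hard stop, pushed the blue cover along its guides until it stalled firmly against the stop bar, and handed the job in at about 12 s; no verdict came back.

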